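# Book the points on the score tracker

### The arm

A 6-joint arm with a two-finger parallel gripper is mounted at the origin on a cart in front of the work surface, level with it; the furniture and walls round the work are solid. World frame = base frame: x ahead of the robot, y to its left, z up, the work surface at z = 0. Lengths are in mm, angles in rad, forces in N, time in s.
With the tool pointing down it reaches from about 350 to 875 mm from the base axis. Payload 4.2 kg.
Tool frame: the origin (TCP) lies at the very end of the fingers, on their centre line; the grasp point (between the pads) lies 19 mm behind it; z points along the fingers, y is the line along which they close (so a half turn about z gives the same grasp; the last joint's range is limited). The gripper opens to 85 mm and grips with 20 to 120 N. Pads are 22 mm wide; open, the fingers measure 114 mm over their backs; the gripper's body (76 mm by 85 mm) begins 54 mm behind the grasp point. The pads swing forward as they close: fully open they stand 13 mm farther back than shut.
Start: joints at [1.42, 0.385, 0.008, 0, -1.194, -0.259], TCP at [248.983, 573.242, 231.312] pointing down, gripper open.
Joint ranges: [-3.14, 3.14], [-1.21, 2.06], [-1.07, 1.41], [-3.16, 2.05], [-2.99, -0.16], [-3.1, 3.1]. Speed limits (rad/s): [2.79, 2.79, 3.14, 3.14, 3.14, 3.14].

### API

Orientations are given as a 3x3 rotation matrix whose columns are the frame's x, y, z axes.
In Python, from cell import r gives the robot as it stands.
- The arm moves only by the tool servo_tool, never from a script. Its argument "series" is one flat list of numbers, 5 for each row, row after row: the closure, from -1 (fully open) to 1 (shut), so that 0 is half open, then the shift along the tool's x, y, z in cm, then the turn about the tool's z in degrees. A call has 1 to 5 rows; each row shifts and turns the commanded pose from where the row before left it, along the tool's axes as they then stand; what a row does not reach is not made up. A row lasts 1/12 s, in which the tool goes at most 41.7 mm and 7.16 degrees, less where a joint would pass 70% of its speed; a pose out of reach is approached as far as the arm can. A call is refused whole if a number of a shift passes 4.17 or a number of a turn 7.16, either way. A call with a gripper value outside its range is refused whole. The fingers move at their own pace and stop on an object; "grip_force" is the grip in N (left out, the last holds). Time passes only in rows, so rows that do not move let the fingers close. It gives the time, the measured TCP pose, the force, the opening and the grip force at its end, in the units of the state.
- r.read_state(): the state, without advancing time (a new reading comes with each control period).
- r.capture(name): name is "scene" or "top" or "wrist"; returns (picture, depth): 420x560x3 uint8, blue, green, red; 420x560 float32, mm along the optical axis (not along the pixel's ray), 0 where there is no reading.
- r.camera_info(name): a dict with "fx", "fy", "cx", "cy" (pixels), "k1" (the pictures are not rectified: a ray, as slopes to the right and down, at radius r is drawn at 1 + k1 r^2 times it, then the intrinsics apply), "extrinsics" (4x4, takes a point from world to camera coordinates); the wrist camera has in their place "hand_eye" (4x4, takes a point from camera to tool coordinates, whose origin is the TCP and whose axes are the flange's). Camera axes: x right, y down, z forward; pixel columns grow to the right and rows downward; lengths in mm; the calibration is good to about 2 mm. A picture is of the moment at which its call begins: read the wrist's pose just before it. camera_info takes no time and is no camera call.
- r.hand_in(): hands the job in; it is judged then, once.
The state is a dict: "time": time; "q": joint angles; "joint_vel": joint speeds; "effort": joint torques, N m; "tool_pos": TCP position; "eef_rot": TCP orientation; "force": force on the tool from outside, world axes, zero at the start; "torque": the same for the moment, N m; "grip_width": finger opening in mm; "grasp_force": force on a finger pad.
Only numpy, scipy, OpenCV 4.12 (cv2) and the standard library are available. Lean on these libraries where they do the work, as an engineer would, in place of code of your own. Each camera call takes 0.05 s, during which the arm holds its last target. There are 200 camera calls.

### The job

The right-hand player's turn is over and has brought that player's score to five. On the plywood score tracker, flick the right-hand wheel on by its front lugs with a fingertip, click by click, until five dots show in the right-hand window, leave the left-hand wheel at its score, and push the turn marker along its slot all the way over to the left-hand end. Do it gently: do not pinch or lift anything, do not shove the tracker out of its place, and leave the pieces around it standing where they are.

Things in the scene. Friction and masses are not known exactly. Their poses are not given: they have to be found in the camera images.
- tracker: The score tracker: a loose weighted plywood box of 1.1 to 1.7 kg on rubber feet. Origin on the table under it; its x points away from the robot, y to the left, z up. Floor and cover reach from x = -40 mm (open front) to +65 mm and y = -125 to +125 mm; the cover's top is 33 mm above the table. Two flat click wheels stick out of the front; in front of the cover nothing lies under them.
- right_axis (a point): Centre of the right-hand wheel, as seen by the robot (tracker x = -15, y = -62 mm), 20.5 mm above the table at mid height of its lugs; axes as the tracker's. A disc of 40 mm radius with eight lugs 45 degrees apart, 9 mm wide, round ends at 56.5 mm radius, z = 14.5 to 26.5 mm. The engraved arrow on the cover shows the counting direction: front lugs go to the right (-y), anticlockwise from above.
- left_axis (a point): Centre of the left-hand wheel (tracker x = -15, y = +62 mm): the same wheel, 20.5 mm above the table. It is to be left alone.
- right_window (a point): Middle of the right-hand window in the cover's top, 24 x 22 mm, 28 mm behind the wheel's axis. The black dots (0 to 7) seen in it on the disc are the right-hand score. The left-hand window lies likewise behind the left-hand axis.
- wheel_right (a joint): Angle of the right-hand wheel, rad: score x 0.785 (45 degrees a click; five dots = 3.93), growing as the front lugs go right; stops just below 0 and past 7. A sprung roller holds each click with about 1.5 N at the lugs: under half a click it springs back, beyond it snaps on. At each click one lug points straight to the front. Starts in click 1, 2 or 3; may be turned back.
- wheel_left (a joint): Angle of the left-hand wheel, rad, counted in the same way. It starts at any score from one to six and must be left there.
- wheel_left_rim (a point): The tip of one lug of the left-hand wheel, 56.5 mm from its axis, at mid height; it turns with the wheel.
- turn_marker (a joint): Position of the turn marker in its slot, m: 0 at the right-hand end, 0.070 at the left-hand end. It starts within 12 mm of the right-hand end, slides with about 1.2 N and stays where it is left.
- marker_top (a point): Centre of the top of the turn marker, an upright wooden knob of 18 mm diameter on a 22 mm steel disc, standing 25 mm out of the cover (58 mm above the table) in a slot along the tracker's y at x = +46 mm. At 0 it stands at y = -35 mm, at 0.070 at y = +35 mm.
- barrel_up: A small dark model barrel, 27 mm across, 34 mm tall, upright just in front of the tracker, between the wheels. Origin under its middle. Bystander.
- bench: A tiny model bench, 14 x 33 x 12 mm, in front of the left-hand wheel. Origin under its middle. Bystander.
- dome: A plain plaster dome, 84 mm across, 38 mm tall, to the right of the tracker. Origin under its middle. Bystander.
- barrel_side: A small model barrel lying on its side, 26 x 37 x 26 mm, right of the tracker's front. Origin under its middle. Bystander.
- glue: A small glue bottle with orange cap, 30 mm across, 74 mm tall, standing to the left of the tracker. Origin under its middle. Bystander.
- brush: A paint brush, 8 mm thick, 175 mm long along its own y, lying to the left of the glue bottle. Origin under its middle. Bystander.

How it is judged:
By the outcome, as a careful person would: the job done as asked, in the order asked, and still so for the second after the job is handed in, with the robot touching nothing.
It also fails if it takes over 54 s, if anything falls off the work surface, if the arm or the gripper's body presses on something with over 40 N, if the wrist force passes 120 N, or if a joint passes its speed limit or range.

## Working session

There is one attempt and no reset: what is moved stays moved. The work goes in short steps, Python scripts to look and compute and a tool call to move; the robot and the scene stay as the last step left them, time stands still between calls to the robot, and variables do not carry over. Pictures are saved under pics/ and viewed, at most 10 in all, crops included, and the job is handed in when it is done.

Besides the shell and the picture viewer there is one more tool, called after "Emit:" by a JSON object that holds its "name" and its "arguments". servo_tool: Moves the arm, as the interface text tells. Its arguments: {"type":"object","properties":{"series":{"type":"array"},"grip_force":{"type":"number"}},"required":["series"]}

```bash
ls; mkdir -p pics
python3 - <<'E'
from cell import r
import cv2, numpy as np
s=r.read_state();print(s['time'],s['tool_pos'],np.round(s['eef_rot'],3),s['grip_width'])
for n in("top","scene"):
    i,d=r.capture(n);cv2.imwrite(f'pics/{n}0.png',i);np.save(f'{n}0.npy',d)
    c=r.camera_info(n);print(n,c)
print(r.camera_info('wrist'))
E
```

```text
pics
0.0 [248.76633844 572.71466666 230.20735798] [[ 0.917 -0.399 -0.001]
 [-0.399 -0.917 -0.002]
 [ 0.     0.002 -1.   ]] 85.38848979691831
top {'fx': 499.224768928792, 'fy': 499.224768928792, 'cx': 271.97402914752575, 'cy': 215.07028045447998, 'k1': -0.026914838127750793, 'extrinsics': array([[-1.73824913e-03, -9.99658261e-01,  2.60833181e-02,
         1.68534699e+01],
       [-9.93731375e-01, -1.18885365e-03, -1.11787927e-01,
         5.70444715e+02],
       [ 1.11780734e-01, -2.61141268e-02, -9.93389712e-01,
         9.94820167e+02],
       [ 0.00000000e+00,  0.00000000e+00,  0.00000000e+00,
         1.00000000e+00]])}
scene {'fx': 539.3126253372124, 'fy': 539.3126253372124, 'cx': 286.4740007105683, 'cy': 214.34656566745977, 'k1': -0.1645925057670032, 'extrinsics': array([[ 6.12962556e-01, -7.90043648e-01,  1.03893903e-02,
        -3.10178442e+02],
       [-3.34522967e-01, -2.71410375e-01, -9.02458194e-01,
         2.47094560e+02],
       [ 7.15801152e-01,  5.49697592e-01, -4.30652142e-01,
         6.70009218e+02],
       [ 0.00000000e+00,  0.00000000e+00,  0.00000000e+00,
         1.00000000e+00]])}
{'fx': 358.3124289550097, 'fy': 358.3124289550097, 'cx': 279.43917180087806, 'cy': 212.3615100008863, 'k1': -0.02069678771060892, 'hand_eye': array([[-9.92318059e-04, -9.59595806e-01, -2.81380357e-01,
         7.09437193e+01],
       [ 9.99998110e-01, -4.81769919e-04, -1.88361333e-03,
        -3.60703853e-01],
       [ 1.67194686e-03, -2.81381694e-01,  9.59594470e-01,
        -1.42518034e+02],
       [ 0.00000000e+00,  0.00000000e+00,  0.00000000e+00,
         1.00000000e+00]])}
```

View pics/top0.png

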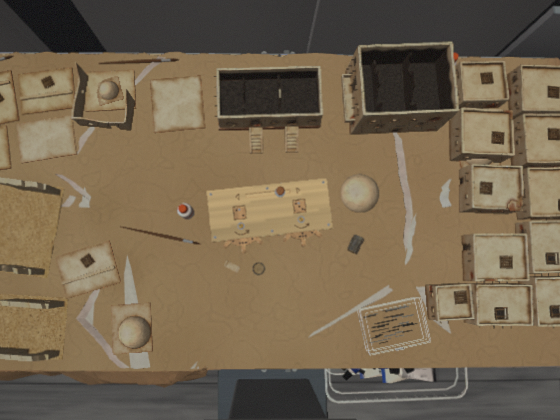

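View pics/scene0.png

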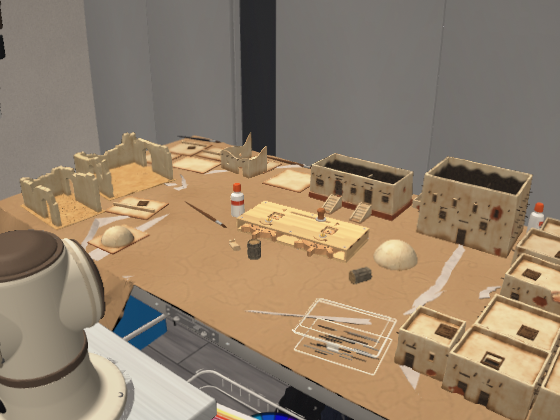

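The top view shows the tracker's cover spanning about (207,189) to (331,240), with the marker at (280,191). The upright barrel is at (259,268), the bench at (232,267), the lying barrel at (355,243) and the dome at (359,193).

```bash
cat > h.py <<'E'
import numpy as np, cv2
from cell import r
def rays(ci,px):
    px=np.atleast_2d(px).astype(float)
    d=np.stack([(px[:,0]-ci['cx'])/ci['fx'],(px[:,1]-ci['cy'])/ci['fy']],1); u=d.copy()
    for _ in range(8): u=d/(1+ci['k1']*(u**2).sum(1,keepdims=True))
    return np.c_[u,np.ones(len(u))]
def cam2world(n,ci,st=None):
    if n!='wrist': return np.linalg.inv(ci['extrinsics'])
    T=np.eye(4);T[:3,:3]=st['eef_rot'];T[:3,3]=st['tool_pos'];return T@ci['hand_eye']
def plane(n,px,z,st=None):
    ci=r.camera_info(n);T=cam2world(n,ci,st);v=rays(ci,px)@T[:3,:3].T;o=T[:3,3]
    return o+v*((z-o[2])/v[:,2])[:,None]
def proj(n,P,st=None):
    ci=r.camera_info(n);T=np.linalg.inv(cam2world(n,ci,st));p=np.atleast_2d(P)@T[:3,:3].T+T[:3,3]
    u=p[:,:2]/p[:,2:];u=u*(1+ci['k1']*(u**2).sum(1,keepdims=True));return u*[ci['fx'],ci['fy']]+[ci['cx'],ci['cy']]
def cloud(n,d,st=None):
    ci=r.camera_info(n);T=cam2world(n,ci,st);h,w=d.shape
    px=np.stack(np.meshgrid(np.arange(w),np.arange(h)),-1).reshape(-1,2)
    return ((rays(ci,px)*d.reshape(-1,1))@T[:3,:3].T+T[:3,3]).reshape(h,w,3)
def tw(P,pose):  # tracker->world
    x,y,a=pose;c,s=np.cos(a),np.sin(a);P=np.atleast_2d(P).astype(float)
    return np.c_[x+c*P[:,0]-s*P[:,1],y+s*P[:,0]+c*P[:,1],P[:,2]]
E
python3 - <<'E'
from h import *
i=cv2.imread('pics/top0.png');d=np.load('top0.npy');C=cloud('top',d)
roi=np.zeros(d.shape,bool);roi[165:250,195:345]=1
m=(C[...,2]>29)&(C[...,2]<38)&roi
m=cv2.morphologyEx(m.astype(np.uint8),cv2.MORPH_OPEN,np.ones((3,3)))
hsv=cv2.cvtColor(i,cv2.COLOR_BGR2HSV);print('hsv cover',hsv[205,260],hsv[205,220],'table',hsv[260,290]) 
c=max(cv2.findContours(m,0,2)[0],key=cv2.contourArea)
W=plane('top',c[:,0,:],33)
rc=cv2.minAreaRect(W[:,:2].astype(np.float32));print(rc, 'z',np.median(C[...,2][m>0]))
print(cv2.boxPoints(rc))
for n,p,z in(('marker',(280,191),58),('barrel',(259,268),34),('bench',(232,267),12),('side',(355,243),26),('dome',(359,193),38),('glue',(184,210),74)):print(n,plane('top',p,z).round(0))
crop=i[160:285,190:380];cv2.imwrite('pics/c0.png',cv2.resize(crop,None,fx=4,fy=4,interpolation=cv2.INTER_CUBIC))
E
```

```text
hsv cover [ 19  97 176] [ 18  98 183] table [ 18 102 142]
((581.9774780273438, 22.297103881835938), (105.04915618896484, 248.3678436279297), 6.359542369842529) z 32.659322170330256
[[ 516.0206    139.89885 ]
 [ 543.5316   -106.940636]
 [ 647.9343    -95.30464 ]
 [ 620.42334   151.53485 ]]
marker [[616.   1.  58.]]
barrel [[462.  43.  34.]]
bench [[464.  99.  12.]]
side [[ 513. -155.   26.]]
dome [[ 616. -163.   38.]]
glue [[576. 191.  74.]]
```

View pics/c0.png

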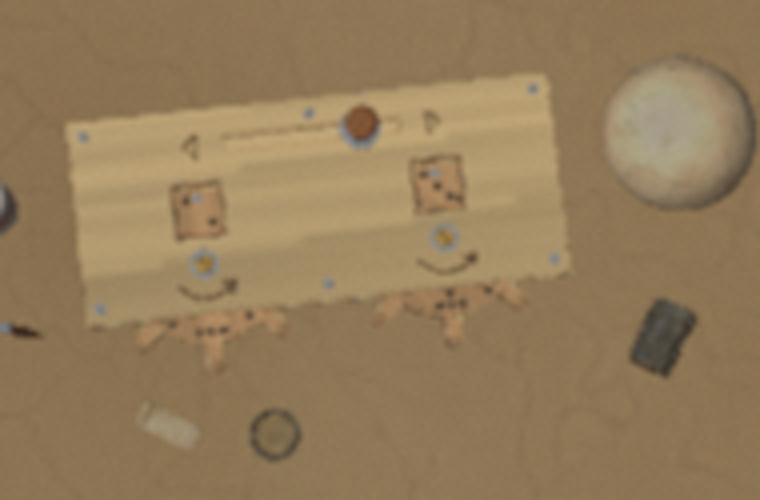

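The cover fits at 105 x 248 mm, as specified, giving a tracker pose of about (569.6, 20.9) turned 6.4°. The enlarged crop shows about three dots in the right window (438,185) and the marker near the right of its slot (361,125). I'll move in next and read the score from close up.

```bash
cat >> h.py <<'E'
A=np.deg2rad(6.36);POSE=(569.56,20.92,A)
def show(target_t=None,yaw=True):
    "deltas in tool axes (cm) from commanded~measured pose to a tracker point; and yaw error"
    s=r.read_state();R=s['eef_rot'];p=s['tool_pos'];c,sn=np.cos(A),np.sin(A)
    q=p-np.array([POSE[0],POSE[1],0]);print('t',round(s['time'],2),'tcp trk',np.round([c*q[0]+sn*q[1],-sn*q[0]+c*q[1],p[2]],1),'F',np.round(s['force'],1),'w',round(s['grip_width'],1),
      'yaw err to -83.64',round(np.rad2deg(np.arctan2(R[1,0],R[0,0]))+83.64,2),'tilt',np.round(R[:2,2],3))
    if target_t is not None: print('tool shift cm',np.round(R.T@(tw(target_t,POSE)[0]-p)/10,2))
E
python3 - <<'E'
from h import *
for k in [(-90,-46,130),(-90,-46,12)]:print(tw(k,POSE));show(k)
E
```

```text
[[485.20956099 -34.76665404 130.        ]]
t 0.1 tcp trk [-257.7  584.   230.3] F [ 0.  -0.2  0.3] w 85.6 yaw err to -83.64 60.15 tilt [-0.001 -0.002]
tool shift cm [45.9  46.28 10.13]
[[485.20956099 -34.76665404  12.        ]]
t 0.1 tcp trk [-257.7  584.   230.3] F [ 0.  -0.2  0.3] w 85.6 yaw err to -83.64 60.15 tilt [-0.001 -0.002]
tool shift cm [45.9  46.25 21.93]
```

Emit:
{"name": "servo_tool", "arguments": {"series": [1,1,1,0.2,0,1,2.5,2.5,0.5,0,1,2.5,2.5,0.5,0,1,2.5,2.5,0.5,0,1,2.5,2.5,0.5,0], "grip_force": 20}}

```text
time: 0.52
tool_pos: [306.1, 426.7, 208.5]
eef_rot: [[0.917, -0.398, -0.0], [-0.398, -0.917, -0.001], [-0.0, 0.001, -1.0]]
force: [1.2, -0.4, 0.3]
grip_width: 25.8
grasp_force: 0.0
```

Emit:
{"name": "servo_tool", "arguments": {"series": [1,2.5,2.5,0.5,0,1,2.5,2.5,0.5,0,1,2.5,2.5,0.5,0,1,2.5,2.5,0.5,0,1,2.5,2.5,0.5,0]}}

```text
time: 0.93
tool_pos: [370.9, 262.2, 183.9]
eef_rot: [[0.917, -0.398, -0.0], [-0.398, -0.917, -0.0], [-0.0, 0.0, -1.0]]
force: [0.2, 0.1, 0.3]
grip_width: -0.1
grasp_force: 0.0
```

Emit:
{"name": "servo_tool", "arguments": {"series": [1,2.5,2.5,0.5,0,1,2.5,2.5,0.5,0,1,2.5,2.5,0.5,0,1,2.5,2.5,0.5,0,1,2.5,2.5,0.5,0]}}

```text
time: 1.35
tool_pos: [435.8, 97.9, 159.0]
eef_rot: [[0.917, -0.398, -0.0], [-0.398, -0.917, 0.0], [-0.0, -0.0, -1.0]]
force: [0.6, 0.3, 0.6]
grip_width: -0.2
grasp_force: 0.0
```

Emit:
{"name": "servo_tool", "arguments": {"series": [1,2.5,2.5,0.5,0,1,2.5,2.5,0.5,0,1,2,2.2,0.5,0,1,0.5,0.5,0.3,4,1,0,0,0,6.5]}}

```text
time: 1.77
tool_pos: [473.5, -3.2, 140.1]
eef_rot: [[0.825, -0.566, -0.003], [-0.566, -0.825, -0.001], [-0.002, 0.002, -1.0]]
force: [-0.6, 0.1, 0.3]
grip_width: -0.3
grasp_force: 0.0
```

Emit:
{"name": "servo_tool", "arguments": {"series": [1,0,0,0,6.5,1,0,0,0,6.5,1,0,0,0,6.5,1,0,0,0,6.5,1,0,0,0,6.5]}}

```text
time: 2.18
tool_pos: [473.5, -1.0, 141.0]
eef_rot: [[0.394, -0.919, -0.001], [-0.919, -0.394, -0.0], [-0.0, 0.001, -1.0]]
force: [-0.2, 0.1, 0.2]
grip_width: -0.1
grasp_force: 0.0
```

Emit:
{"name": "servo_tool", "arguments": {"series": [1,0,0,0,6.5,1,0,0,0,6.5,1,0,0,0,4,1,0,0,0,0,1,0,0,0,0]}}

```text
time: 2.6
tool_pos: [473.6, -0.9, 141.1]
eef_rot: [[0.115, -0.993, -0.001], [-0.993, -0.115, -0.0], [0.0, 0.001, -1.0]]
force: [0.2, -0.3, 0.3]
grip_width: 0.2
grasp_force: 0.0
```

Run:
```python
from h import *
show((-90,-46,130))
i,d=r.capture('wrist');cv2.imwrite('pics/w1.png',i);np.save('w1.npy',d)
```

```text
t 2.6 tcp trk [-97.8 -11.1 141.1] F [ 0.2 -0.3  0.3] w 0.2 yaw err to -83.64 0.27 tilt [-0.001 -0.   ]
tool shift cm [ 3.49 -0.76  1.11]
```

View pics/w1.png

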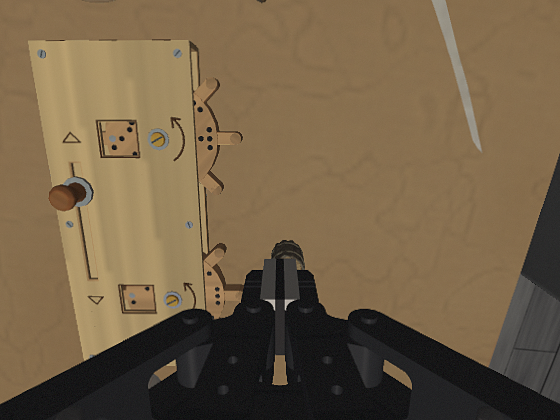

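The wrist view (up is the robot's right) shows the right window at (118,139), the axis screw at (157,139) and the front lug tip at (241,138). The marker is at (70,195), and the shut fingertips near (281,265) are narrow. I'll zoom in on the dots and check the pose.

Run:
```python
from h import *
s=r.read_state();i=cv2.imread('pics/w1.png');d=np.load('w1.npy')
c,sn=np.cos(A),np.sin(A)
for n,p,z in(('axisR',(157,139),33),('axisL',(172,300),33),('win',(118,139),30),('lug',(241,138),26.5),('lug+',(215,187),26.5),('lug-',(211,83),26.5),('mk',(61,198),58)):
    q=plane('wrist',p,z,s)[0]-[POSE[0],POSE[1],0];print(n,np.round([c*q[0]+sn*q[1],-sn*q[0]+c*q[1]],1))
# finger tip extents: near depth
m=((d>60)&(d<165)).astype(np.uint8);C=cloud('wrist',d,s)
T=(C.reshape(-1,3)-s['tool_pos'])@s['eef_rot'];T=T[(T[:,2]>-12)&(T[:,2]<3)&(d.ravel()>0)&(np.abs(T[:,:2]).max(1)<40)]
print('tip extents tool',np.percentile(T,[1,99],axis=0).round(1),len(T))
a=cv2.resize(i[110:170,85:165],None,fx=5,fy=5,interpolation=cv2.INTER_CUBIC);b=cv2.resize(i[275:325,105:185],None,fx=5,fy=5,interpolation=cv2.INTER_CUBIC)
cv2.imwrite('pics/w1c.png',np.vstack([a,b]))
```

```text
axisR [-13.1 -60.6]
axisL [-13.3  64.3]
win [ 15.3 -60.3]
lug [-70.5 -60.8]
lug+ [-50.5 -25.4]
lug- [-51.1 -97.5]
mk [ 45.1 -24.8]
tip extents tool [[  5.6 -12.5 -11.9]
 [ 10.7  12.9  -4.4]] 416
```

View pics/w1c.png

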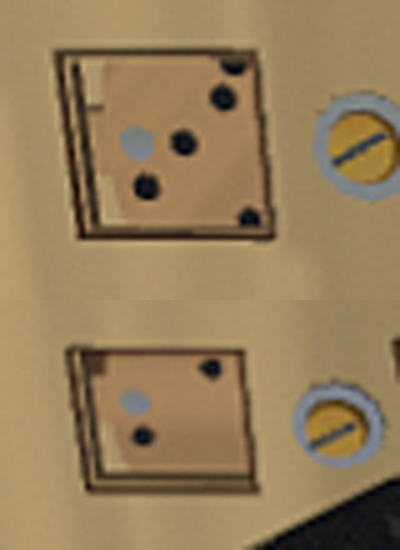

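The right score reads 3 (the dots clipped at the corners belong to neighbouring groups), so two clicks are needed. The left score is 2. I'm going down in front of the wheel, left of its front lug.

Emit:
{"name": "servo_tool", "arguments": {"series": [1,1.6,-0.1,2.5,0,1,1.6,-0.1,2.5,0,1,0,0,3,0,1,0,0,2.9,0,1,0,0,2,0]}}

```text
time: 3.07
tool_pos: [478.3, -33.0, 10.1]
eef_rot: [[0.114, -0.993, -0.003], [-0.993, -0.114, -0.0], [0.0, 0.003, -1.0]]
force: [0.5, 0.0, -0.0]
grip_width: -0.1
grasp_force: 0.0
```

Emit:
{"name": "servo_tool", "arguments": {"series": [1,0,-0.6,0,0,1,0,-0.6,0,0,1,0,-0.6,0,0,1,0,-0.5,0,0,1,0,0,0,0]}}

```text
time: 3.48
tool_pos: [505.2, -29.2, 14.0]
eef_rot: [[0.114, -0.993, 0.005], [-0.993, -0.114, 0.001], [-0.0, -0.005, -1.0]]
force: [0.0, 0.9, -0.9]
grip_width: 0.4
grasp_force: 0.0
```

Run:
```python
from h import *
show((-72,-43,12))
```

```text
t 3.48 tcp trk [-69.5 -42.7  14. ] F [ 0.   0.9 -0.9] w 0.4 yaw err to -83.64 0.21 tilt [0.005 0.001]
tool shift cm [0.03 0.25 0.19]
```

Emit:
{"name": "servo_tool", "arguments": {"series": [1,0,0,0,0,1,0,0,0,0]}}

```text
time: 3.65
tool_pos: [502.5, -29.7, 13.0]
eef_rot: [[0.114, -0.994, 0.001], [-0.994, -0.114, 0.0], [-0.0, -0.001, -1.0]]
force: [-0.5, -0.1, -0.8]
grip_width: 0.0
grasp_force: 0.0
```

Run:
```python
from h import *
show((-72,-43,12))
```

```text
t 3.65 tcp trk [-72.3 -42.9  13. ] F [-0.5 -0.1 -0.8] w 0.0 yaw err to -83.64 0.16 tilt [0.001 0.   ]
tool shift cm [ 0.01 -0.03  0.1 ]
```

Emit:
{"name": "servo_tool", "arguments": {"series": [1,0.4,0,0,0,1,0.4,0,0,0,1,0.4,0,0,0,1,0.4,0,0,0,1,0.4,0,0,0]}}

```text
time: 4.07
tool_pos: [504.8, -50.2, 12.4]
eef_rot: [[0.113, -0.994, 0.0], [-0.994, -0.113, 0.0], [-0.0, -0.0, -1.0]]
force: [0.3, 1.1, -0.1]
grip_width: -0.2
grasp_force: 0.3
```

Emit:
{"name": "servo_tool", "arguments": {"series": [1,0.4,0,0,0,1,0.4,0,0,0,1,0.4,0,0,0,1,0.4,0,0,0,1,0.4,0,0,0]}}

```text
time: 4.48
tool_pos: [506.8, -70.1, 12.2]
eef_rot: [[0.113, -0.994, -0.0], [-0.994, -0.113, -0.0], [0.0, 0.0, -1.0]]
force: [0.4, -0.2, 0.5]
grip_width: -0.3
grasp_force: 0.0
```

Emit:
{"name": "servo_tool", "arguments": {"series": [1,0.4,0,0,0,1,0.4,0,0,0,1,0,0,0,0,1,0,0,0,0,1,0,0,0,0]}}

```text
time: 4.9
tool_pos: [507.8, -77.5, 12.3]
eef_rot: [[0.114, -0.994, -0.0], [-0.994, -0.114, -0.0], [-0.0, 0.0, -1.0]]
force: [-0.2, 0.8, 0.3]
grip_width: 0.0
grasp_force: 0.0
```

Run:
```python
from h import *
show()
i,d=r.capture('wrist');cv2.imwrite('pics/w2.png',i)
```

```text
t 4.9 tcp trk [-72.3 -91.   12.3] F [-0.2  0.8  0.3] w 0.0 yaw err to -83.64 0.16 tilt [-0. -0.]
```

View pics/w2.png

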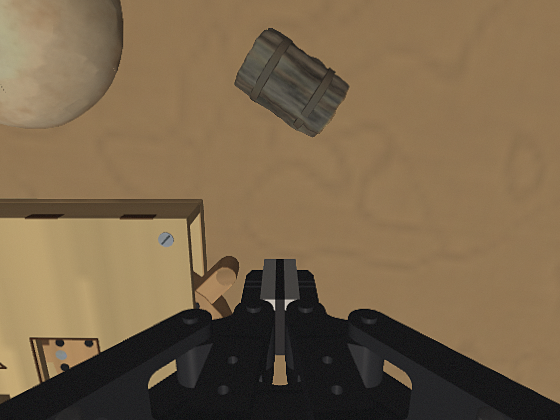

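The front lug now rests at the -45° click, with its tip at (228,275), and the window corner at (70,360) shows the four-dot pattern starting. Now the second click, the same way.

Emit:
{"name": "servo_tool", "arguments": {"series": [1,0,0.8,0,0,1,0,1.2,0,0,1,0,0,0,0,1,-1.6,0,0,0,1,-1.6,0,0,0]}}

```text
time: 5.37
tool_pos: [484.2, -48.0, 12.4]
eef_rot: [[0.112, -0.994, 0.0], [-0.994, -0.112, -0.0], [0.0, -0.0, -1.0]]
force: [0.4, 0.6, 0.0]
grip_width: -0.1
grasp_force: 0.0
```

Emit:
{"name": "servo_tool", "arguments": {"series": [1,-1.6,0,0,0,1,0,0,0,0,1,0,0,0,0,1,0,-0.5,0,0,1,0,-0.5,0,0]}}

```text
time: 5.78
tool_pos: [492.8, -31.4, 12.4]
eef_rot: [[0.113, -0.994, 0.0], [-0.994, -0.113, -0.0], [0.0, -0.0, -1.0]]
force: [0.3, 0.4, -1.1]
grip_width: 0.0
grasp_force: 0.0
```

Emit:
{"name": "servo_tool", "arguments": {"series": [1,0,-0.5,0,0,1,0,-0.5,0,0,1,0,0,0,0,1,0,0,0,0,1,0.4,0,0,0]}}

```text
time: 6.2
tool_pos: [502.6, -33.8, 12.1]
eef_rot: [[0.114, -0.994, -0.001], [-0.994, -0.114, 0.0], [-0.0, 0.001, -1.0]]
force: [-1.3, 2.8, -0.0]
grip_width: 0.1
grasp_force: 1.0
```

Emit:
{"name": "servo_tool", "arguments": {"series": [1,0.4,0,0,0,1,0.4,0,0,0,1,0.4,0,0,0,1,0.4,0,0,0,1,0.4,0,0,0]}}

```text
time: 6.62
tool_pos: [505.0, -54.3, 12.4]
eef_rot: [[0.113, -0.994, -0.0], [-0.994, -0.113, -0.0], [0.0, 0.0, -1.0]]
force: [-0.5, 1.1, 0.3]
grip_width: 0.1
grasp_force: 0.2
```

Emit:
{"name": "servo_tool", "arguments": {"series": [1,0.4,0,0,0,1,0.4,0,0,0,1,0.4,0,0,0,1,0.4,0,0,0,1,0.4,0,0,0]}}

```text
time: 7.03
tool_pos: [507.3, -74.0, 12.3]
eef_rot: [[0.113, -0.994, -0.0], [-0.994, -0.113, -0.0], [0.0, 0.0, -1.0]]
force: [-0.4, 1.0, 0.2]
grip_width: -0.1
grasp_force: 0.0
```

Emit:
{"name": "servo_tool", "arguments": {"series": [1,0.4,0,0,0,1,0,0,0,0,1,0,0,0,0,1,0,1,0,0,1,0,1,0,0]}}

```text
time: 7.45
tool_pos: [487.2, -79.7, 12.2]
eef_rot: [[0.114, -0.994, -0.0], [-0.994, -0.114, 0.0], [-0.0, 0.0, -1.0]]
force: [-0.4, -0.4, 0.5]
grip_width: 0.1
grasp_force: 0.0
```

Emit:
{"name": "servo_tool", "arguments": {"series": [1,0,0,-2,0,1,0,0,-3,0,1,0,0,-3.5,0,1,0,0,-3.5,0,1,0,0,-1,0]}}

```text
time: 7.87
tool_pos: [489.5, -79.7, 147.5]
eef_rot: [[0.115, -0.993, 0.009], [-0.993, -0.115, 0.0], [0.001, -0.009, -1.0]]
force: [0.2, 0.2, -0.4]
grip_width: -0.1
grasp_force: 0.0
```

Run:
```python
from h import *
show()
i,d=r.capture('wrist');cv2.imwrite('pics/w3.png',i)
```

```text
t 7.87 tcp trk [-90.7 -91.1 147.5] F [ 0.2  0.2 -0.4] w -0.1 yaw err to -83.64 0.25 tilt [0.009 0.   ]
```

View pics/w3.png

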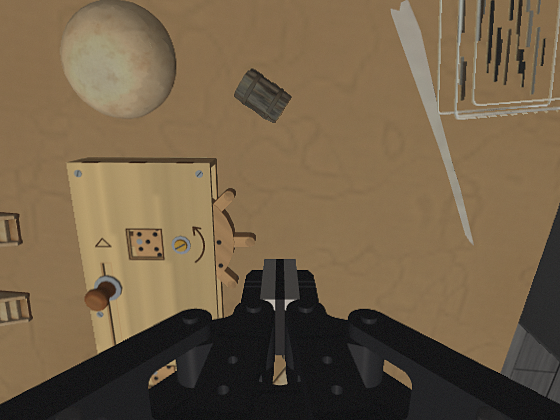

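The window at (145,243) now shows five dots, and a lug points straight forward at (250,240). Next is the marker at (95,299): I'll stop above the cover to its right, then go down and push left.

Emit:
{"name": "servo_tool", "arguments": {"series": [1,-0.8,-2.8,0,0,1,-0.8,-2.8,0,0,1,-0.8,-2.8,0,0,1,-0.8,-2.7,0,0,1,-0.5,-2.6,0,0]}}

```text
time: 8.33
tool_pos: [619.4, -26.6, 141.1]
eef_rot: [[0.114, -0.993, -0.002], [-0.993, -0.114, 0.0], [-0.0, 0.002, -1.0]]
force: [0.5, -0.0, -0.5]
grip_width: 0.0
grasp_force: 0.0
```

Emit:
{"name": "servo_tool", "arguments": {"series": [1,0,0,0,0,1,0,0,0,0,1,0,0,0,0]}}

```text
time: 8.58
tool_pos: [618.0, -27.6, 141.0]
eef_rot: [[0.113, -0.994, -0.003], [-0.994, -0.113, -0.0], [-0.0, 0.003, -1.0]]
force: [-0.7, 0.6, 0.5]
grip_width: -0.1
grasp_force: 0.0
```

Run:
```python
from h import *
show((46,-53,42))
s=r.read_state();i,d=r.capture('wrist');cv2.imwrite('pics/w4.png',i)
i2,d2=r.capture('top')
C=cloud('top',d2);roi=np.zeros(d2.shape,bool);roi[165:250,195:345]=1
m=((C[...,2]>29)&(C[...,2]<38)&roi).astype(np.uint8)
B=plane('top',np.argwhere(m)[:,::-1],33);y=B[:,1]
print('left edge pts', len(B), np.percentile(B[:,:2],[1,99],axis=0).round(1))
```

```text
t 8.58 tcp trk [ 42.7 -53.6 141. ] F [-0.7  0.6  0.5] w -0.1 yaw err to -83.64 0.15 tilt [-0.003 -0.   ]
tool shift cm [-0.05 -0.36  9.9 ]
left edge pts 3765 [[ 527.2 -100.8]
 [ 633.2  100.9]]
```

View pics/w4.png

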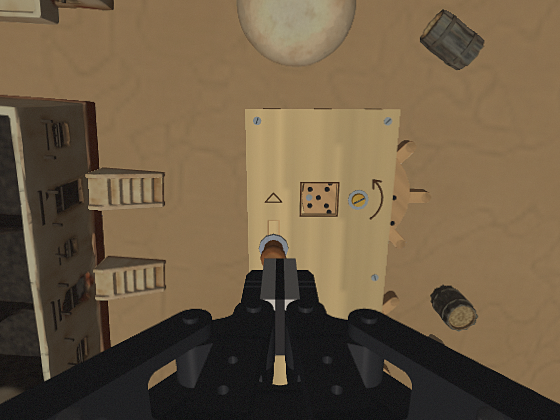

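The marker's disc is at (274,243), with its slot straight up the image from it. The fingertip hides the knob from this angle, so I'm checking the numbers.

Run:
```python
from h import *
s=r.read_state();c,sn=np.cos(A),np.sin(A)
for n,p,z in(('disc far edge',(273,234),35),('disc L',(259,243),35),('disc R',(289,243),35),('axisR',(359,199),33),('slot end',(274,220),33),('lug',(429,196),26.5),('screw',(257,121),33)):
    q=plane('wrist',p,z,s)[0]-[POSE[0],POSE[1],0];print(n,np.round([c*q[0]+sn*q[1],-sn*q[0]+c*q[1]],1))
print(proj('wrist',tw([(46,-53,42),(46,-25,58),(46,-36,35)],POSE),s).round())
```

```text
disc far edge [ 47.5 -34.5]
disc L [ 58.  -27.4]
disc R [ 35.6 -27.4]
axisR [-14.9 -60.8]
slot end [ 46.8 -44.7]
lug [-68.4 -61.5]
screw [  58.2 -115.5]
[[275. 213.]
 [275. 259.]
 [275. 232.]]
```

Emit:
{"name": "servo_tool", "arguments": {"series": [1,0,-0.35,2.5,0,1,0,0,2.5,0,1,0,0,2.5,0,1,0,0,1.7,0,1,0,0,0.7,0]}}

```text
time: 9.1
tool_pos: [620.4, -27.7, 40.7]
eef_rot: [[0.113, -0.994, -0.005], [-0.994, -0.113, -0.0], [-0.0, 0.005, -1.0]]
force: [0.0, -0.4, 0.2]
grip_width: -0.1
grasp_force: 0.0
```

Emit:
{"name": "servo_tool", "arguments": {"series": [1,0,0,0,0,1,0,0,0,0,1,-0.4,0,0,0,1,-0.4,0,0,0,1,-0.4,0,0,0]}}

```text
time: 9.52
tool_pos: [622.8, -14.8, 44.8]
eef_rot: [[0.114, -0.994, 0.003], [-0.994, -0.114, 0.0], [0.0, -0.003, -1.0]]
force: [0.4, -1.4, 0.9]
grip_width: 0.3
grasp_force: 0.7
```

Run:
```python
from h import *
show((46,12,42))
```

```text
t 9.52 tcp trk [ 48.9 -41.4  44.8] F [ 0.4 -1.4  0.9] w 0.3 yaw err to -83.64 0.17 tilt [0.003 0.   ]
tool shift cm [-5.34  0.28  0.28]
```

Emit:
{"name": "servo_tool", "arguments": {"series": [1,-0.4,0,0,0,1,-0.4,0,0,0,1,-0.4,0,0,0,1,-0.4,0,0,0,1,-0.4,0,0,0]}}

```text
time: 9.93
tool_pos: [619.8, 5.2, 43.4]
eef_rot: [[0.114, -0.994, 0.0], [-0.994, -0.114, -0.0], [0.0, -0.0, -1.0]]
force: [0.6, -0.1, 0.6]
grip_width: 0.1
grasp_force: 0.7
```

Emit:
{"name": "servo_tool", "arguments": {"series": [1,-0.4,0,0,0,1,-0.4,0,0,0,1,-0.4,0,0,0,1,-0.4,0,0,0,1,-0.4,0,0,0]}}

```text
time: 10.35
tool_pos: [617.4, 25.0, 43.3]
eef_rot: [[0.114, -0.994, 0.0], [-0.994, -0.114, -0.0], [0.0, -0.0, -1.0]]
force: [0.8, -1.8, 0.8]
grip_width: -0.1
grasp_force: 0.7
```

Emit:
{"name": "servo_tool", "arguments": {"series": [1,-0.4,0,0,0,1,-0.3,0,0,0,1,-0.3,0,0,0,1,0,0,0,0,1,0,0,0,0]}}

```text
time: 10.77
tool_pos: [615.7, 34.8, 43.0]
eef_rot: [[0.114, -0.994, -0.001], [-0.994, -0.114, 0.0], [-0.0, 0.001, -1.0]]
force: [-0.5, 0.5, -0.6]
grip_width: 0.0
grasp_force: 0.0
```

Run:
```python
from h import *
show((46,15,42))
```

```text
t 10.77 tcp trk [47.4  8.7 43. ] F [-0.5  0.5 -0.6] w 0.0 yaw err to -83.64 0.16 tilt [-0.001  0.   ]
tool shift cm [-0.63  0.14  0.1 ]
```

Emit:
{"name": "servo_tool", "arguments": {"series": [1,-0.1,0,0,0,1,-0.1,0,0,0,1,-0.1,0,0,0,1,-0.1,0,0,0,1,0,0,0,0]}}

```text
time: 11.18
tool_pos: [615.4, 38.4, 43.1]
eef_rot: [[0.113, -0.994, -0.001], [-0.994, -0.113, -0.0], [0.0, 0.001, -1.0]]
force: [0.1, -0.5, -1.5]
grip_width: 0.3
grasp_force: 0.5
```

Emit:
{"name": "servo_tool", "arguments": {"series": [1,-0.1,0,0,0]}}

```text
time: 11.27
tool_pos: [615.3, 39.3, 43.1]
eef_rot: [[0.113, -0.994, -0.001], [-0.994, -0.113, -0.0], [0.0, 0.001, -1.0]]
force: [-0.4, -0.4, -0.4]
grip_width: -0.3
grasp_force: 0.6
```

Emit:
{"name": "servo_tool", "arguments": {"series": [1,-0.1,0,0,0]}}

```text
time: 11.35
tool_pos: [615.2, 40.4, 43.1]
eef_rot: [[0.113, -0.994, -0.001], [-0.994, -0.113, -0.0], [0.0, 0.001, -1.0]]
force: [-1.3, -2.2, -0.3]
grip_width: 0.3
grasp_force: 0.6
```

Emit:
{"name": "servo_tool", "arguments": {"series": [1,-0.06,0,0,0]}}

```text
time: 11.43
tool_pos: [615.2, 41.1, 43.2]
eef_rot: [[0.113, -0.994, -0.001], [-0.994, -0.113, -0.0], [0.0, 0.001, -1.0]]
force: [-1.0, -1.6, -0.3]
grip_width: 0.4
grasp_force: 0.6
```

Emit:
{"name": "servo_tool", "arguments": {"series": [1,0,0,0,0]}}

```text
time: 11.52
tool_pos: [615.4, 41.2, 43.3]
eef_rot: [[0.114, -0.994, -0.0], [-0.994, -0.114, -0.0], [-0.0, 0.0, -1.0]]
force: [0.6, -1.5, -0.3]
grip_width: -0.1
grasp_force: 0.5
```

Emit:
{"name": "servo_tool", "arguments": {"series": [1,-0.06,0,0,0]}}

```text
time: 11.6
tool_pos: [615.4, 41.7, 43.3]
eef_rot: [[0.114, -0.994, -0.0], [-0.994, -0.114, -0.0], [0.0, 0.0, -1.0]]
force: [-1.1, -0.5, -0.0]
grip_width: -0.0
grasp_force: 0.6
```

Emit:
{"name": "servo_tool", "arguments": {"series": [1,0,0,0,0]}}

```text
time: 11.68
tool_pos: [615.4, 41.8, 43.3]
eef_rot: [[0.114, -0.994, -0.0], [-0.994, -0.114, 0.0], [-0.0, 0.0, -1.0]]
force: [-0.7, -1.1, -0.5]
grip_width: 0.1
grasp_force: 0.5
```

Emit:
{"name": "servo_tool", "arguments": {"series": [1,-0.05,0,0,0,1,0,0,0,0]}}

```text
time: 11.85
tool_pos: [615.4, 41.9, 43.3]
eef_rot: [[0.114, -0.994, -0.0], [-0.994, -0.114, -0.0], [0.0, 0.0, -1.0]]
force: [-0.2, -2.7, -0.8]
grip_width: -0.1
grasp_force: 1.2
```

Emit:
{"name": "servo_tool", "arguments": {"series": [1,-0.05,0,0,0,1,0,0,0,0]}}

```text
time: 12.02
tool_pos: [615.3, 42.0, 43.3]
eef_rot: [[0.114, -0.994, -0.0], [-0.994, -0.114, -0.001], [0.001, 0.0, -1.0]]
force: [0.7, -4.6, -1.1]
grip_width: -0.1
grasp_force: 2.4
```

Emit:
{"name": "servo_tool", "arguments": {"series": [1,-0.05,0,0,0,1,0,0,0,0]}}

```text
time: 12.18
tool_pos: [615.3, 42.2, 43.3]
eef_rot: [[0.113, -0.994, -0.0], [-0.994, -0.113, -0.001], [0.001, 0.0, -1.0]]
force: [0.9, -5.8, -0.6]
grip_width: -0.2
grasp_force: 3.2
```

The position has stalled and the force is rising to about 6 N, so the marker is at its end stop. Backing off, rising and checking.

Emit:
{"name": "servo_tool", "arguments": {"series": [1,0.3,0,0,0,1,0.8,0,0,0,1,0.8,0,0,0,1,0,0,-2,0,1,0,0,-3,0]}}

```text
time: 12.6
tool_pos: [615.4, 23.2, 90.7]
eef_rot: [[0.112, -0.994, -0.007], [-0.994, -0.112, -0.001], [0.0, 0.007, -1.0]]
force: [0.8, -0.6, 0.6]
grip_width: -0.0
grasp_force: 0.0
```

Emit:
{"name": "servo_tool", "arguments": {"series": [1,3,0,-3,0,1,3,2,-2,0,1,2,3,-1,0,1,0,3,0,0,1,0,3,0,0]}}

```text
time: 13.02
tool_pos: [516.7, -68.5, 153.8]
eef_rot: [[0.111, -0.994, 0.003], [-0.994, -0.111, 0.001], [-0.001, -0.003, -1.0]]
force: [0.0, -0.3, 0.6]
grip_width: 0.1
grasp_force: 0.0
```

Emit:
{"name": "servo_tool", "arguments": {"series": [1,0,3,0,0,1,0,3,0,0,1,0,2,0,0,1,0,0,0,0,1,0,0,0,0]}}

```text
time: 13.43
tool_pos: [437.5, -76.5, 153.6]
eef_rot: [[0.113, -0.994, 0.002], [-0.994, -0.113, 0.001], [-0.0, -0.002, -1.0]]
force: [0.3, -0.1, -0.3]
grip_width: 0.2
grasp_force: 0.0
```

Run:
```python
from h import *
show()
i,d=r.capture('top')
C=cloud('top',d);roi=np.zeros(d.shape,bool);roi[165:250,195:345]=1
m=cv2.morphologyEx(((C[...,2]>29)&(C[...,2]<38)&roi).astype(np.uint8),cv2.MORPH_OPEN,np.ones((3,3)))
c=max(cv2.findContours(m,0,2)[0],key=cv2.contourArea)
print(cv2.minAreaRect(plane('top',c[:,0,:],33)[:,:2].astype(np.float32)))
cv2.imwrite('pics/c5.png',cv2.resize(i[160:300,180:380],None,fx=4,fy=4,interpolation=cv2.INTER_CUBIC))
```

```text
t 13.43 tcp trk [-142.   -82.2  153.6] F [ 0.3 -0.1 -0.3] w 0.2 yaw err to -83.64 0.15 tilt [0.002 0.001]
((581.7512817382812, 22.269439697265625), (105.47236633300781, 248.37286376953125), 6.351010322570801)
```

View pics/c5.png

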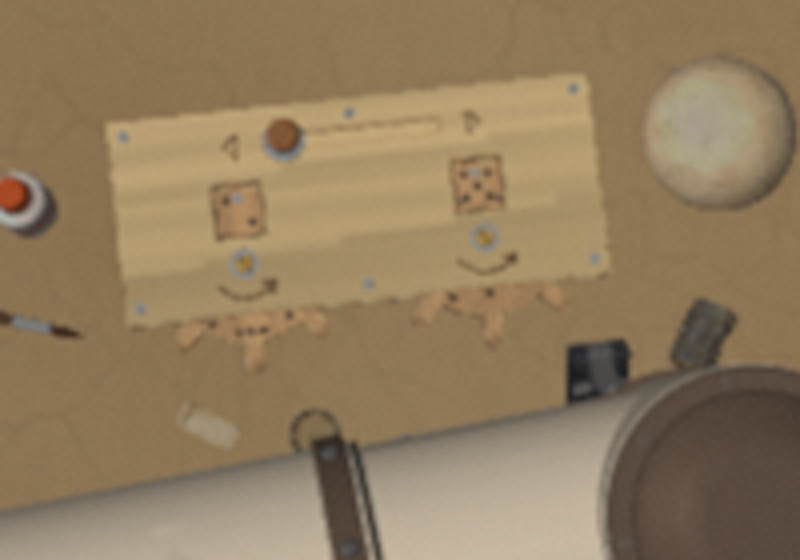

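The marker is at the left end of its slot (283,137), and the right window shows five dots (477,183). The left window is unchanged at two. The tracker hasn't moved (0.2 mm), the bystanders are in place and the arm is clear.

```bash
python3 -c "
from cell import r
print(r.hand_in())"
```

```text
the job is handed in; nothing more can be done
None
```

The job is done and handed in: the right-hand window shows five dots, the left-hand wheel is still at two, the turn marker is at the left-hand end of its slot, and neither the tracker nor the pieces around it were moved.

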